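Square a leaded panel into the assembly jig and close it with the strip

ROBOT

A 7-joint arm with a two-finger parallel gripper is mounted at the origin on a cart in front of the work surface, level with it; the furniture and walls round the work are solid. World frame = base frame: x ahead of the robot, y to its left, z up, the work surface at z = 0. Lengths are in m, angles in rad, forces in N, time in s.
With the tool pointing down it reaches from about 0.4 to 0.85 m from the base axis. Payload 4.5 kg.
Tool frame: the origin (TCP) lies at the very end of the fingers, on their centre line; the grasp point (between the pads) lies 19 mm behind it; z points along the fingers, y is the direction in which the jaws open and shut (so a half turn about z gives the same grasp; the last joint's range is limited). The gripper opens to 88 mm and grips with 3 to 60 N. Pads are 18 mm wide; open, the fingers measure 123 mm over their backs; the gripper's body (75 mm by 187 mm) begins 45 mm behind the grasp point.
Start: joints at [-1.16, 0.689, -0.195, 1.565, 0.157, 0.902, -0.215], TCP at [0.23, 0.581, 0.239] pointing down, gripper open.
Joint ranges: [-3.01, 3.01], [-0.46, 2.08], [-1.47, 1.51], [0.13, 2.56], [-1, 4.14], [0.04, 2.09], [-2.66, 2.66]. Speed limits (rad/s): [2.57, 2.57, 3.14, 3.14, 3.14, 3.14, 3.14].

INTERFACE

Orientations are given as a unit quaternion [x, y, z, w].
In Python, from station import sensors, get_image, camera_params, arm gives the robot as it stands.
- The arm moves only by the shell command python3 -m pendant 'ROWS'. ROWS is JSON, a list of rows, each an object with "travel": the shift along the tool's x, y, z in cm, a list of three; "rotation": the turn, a rotation vector about the tool's x, y, z in degrees, a list of three; "jaw": the opening in per cent of the stroke, from 0 (shut) to 100 (fully open). A call has 1 to 12 rows; each row is the pose to reach, as a shift and turn from the pose commanded when the call began, along the tool's axes at that moment; what a row does not reach only later rows make up. A row lasts 1/8 s, in which the tool goes at most 62.5 mm and 10.7 degrees, less where a joint would pass 70% of its speed; a pose out of reach is approached as far as the arm can. A call with a gripper value outside its range is refused whole. The fingers move at their own pace and stop on an object; the grip force is fixed at half the most. Time passes only in rows, so rows that repeat a pose let the fingers close. It gives the time, the measured TCP pose, the force and the opening at its end, in the units of the state.
- sensors.state(): the state, without advancing time (a new reading comes with each control period).
- get_image(name): name is "scene" or "top" or "wrist"; returns (picture, depth): 400x640x3 uint8, red, green, blue; 400x640 float32, m along the optical axis (not along the pixel's ray), 0 where there is no reading.
- camera_params(name): a dict with "mtx" (3x3 intrinsics, pixels), "R" (3x3) and "t" (3): a world point X has camera coordinates R X + t; the wrist camera has in their place "T_tool_cam" (4x4, takes a point from camera to tool coordinates, whose origin is the TCP and whose axes are the flange's). Camera axes: x right, y down, z forward; pixel columns grow to the right and rows downward; lengths in m; the calibration is good to about 2 mm. The wrist camera is an equidistant fisheye: a pixel r from the principal point sees the ray r / f radians off the axis. A picture is of the moment at which its call begins: read the wrist's pose just before it. camera_params takes no time and is no camera call.
- arm.hand_in(): hands the job in, once; it reports no verdict.
The state is a dict: "clock": time; "qpos": joint angles; "qd": joint speeds; "joint_torque": joint torques, N m; "tool_pos": TCP position; "orientation": TCP orientation; "ft_force": force on the tool from outside, world axes, zero at the start; "wrist_torque": the same for the moment, N m; "grip_width": opening from 0.0 (shut) to 1.0 (fully open).
Only numpy, scipy, OpenCV 4.12 (cv2) and the standard library are available. Lean on these libraries where they do the work, as an engineer would, in place of code of your own. Each camera call takes 0.05 s, during which the arm holds its last target. There are 200 camera calls.

TASK

With the fingertips only, push the small leaded glass panel along the board into the corner of the assembly jig until two of its edges lie flat against both battens. Then push the loose wooden strip up flat against the panel's right-hand edge so that it closes the panel in. Only slide the panel and the strip on the board, never pick them up or tip them; leave the copper foil roll, the grinder bit and everything else lying where it is, and finish with the hand clear.

Things in the scene. Friction and masses are not known exactly. Their poses are not given: they have to be found in the camera images.
- jig: Fixed plywood board 240 (x) x 360 (y) x 12 mm on the bench; origin: centre of its underside, x away from the robot (yaw up to 0.25 rad), y left, z up. Two pale battens, tops 30 mm above the bench: the far one along y, 20 mm wide, inner face at x = +100 mm; the left one along x, 25 mm wide, inner face at y = +155 mm. They meet in the far left corner. Near and right edges are open.
- panel: Loose leaded glass panel, grey metal frame, 100 (x) x 120 (y) x 10 mm, about 0.4 kg, flat on the board near its middle, turned up to 0.3 rad from the jig. Origin: centre of its underside; x, y roughly as the jig's, z up. In the corner its origin is at x = +50, y = +95 mm in the jig's frame and its axes lie along the jig's. Slides with ordinary friction.
- strip: Loose dark wooden strip, 100 long (x) x 20 wide (y) x 18 mm high, about 0.12 kg, on the board right of the panel, its length along the jig's x axis within 0.2 rad. Origin: centre of its underside; z up. Closed up, its origin lies 70 mm to the right (-y) of the panel's; where along the panel's edge does not matter (within 50 mm of the middle).
- foil_roll: Bystander: copper foil roll lying flat on the board near its near right corner, ring of 60 mm outer diameter, 10 mm high. Origin: centre of its underside.
- spare_bit: Bystander: small round grinder bit, 26 mm diameter, 14 mm high, standing on the board near its near left corner. Origin: centre of its underside.
- fid: Bystander: wooden burnishing stick, 142 mm long, 13 mm thick, on the bench near its front left. Origin: centre of its underside.
- eye_guard: Bystander: spectacles, 141 by 142 mm, 42 mm high, on the bench to the left of the jig. Origin: centre of its underside.
- shears: Bystander: scissors with red bows, 221 mm long, 11 mm high, on the bench to the right of the jig. Origin: centre of its underside.
- tea_mug: Bystander: green and white mug, 101 mm high, at the front left of the bench. Origin: centre of its underside.
Mind the look-alikes: they are no part of the job. Leave any green or yellow look-alike of the strip alone.

How it is judged:
By the outcome, as a careful person would: the job done as asked, in the order asked, and still so for the second after the job is handed in, with the robot touching nothing.
It also fails if it takes over 67 s, if anything falls off the work surface, if the arm or the gripper's body presses on something with over 40 N, if the wrist force passes 120 N, or if a joint passes its speed limit or range.

## Working session

There is one attempt and no reset: what is moved stays moved. The work goes in short steps, Python scripts to look and compute and a shell command to move; the robot and the scene stay as the last step left them, time stands still between calls to the robot, and variables do not carry over. Pictures are saved under pics/ and viewed, about 8 in all and at most 12, crops included, and the job is handed in when it is done.

```bash
mkdir -p pics; ls; python3 - <<'E'
from station import sensors,get_image,camera_params
import cv2,numpy as np
s=sensors.state();print({k:np.round(v,3).tolist() for k,v in s.items()})
for n in("top","scene"):
    p,d=get_image(n);np.savez(f"{n}0.npz",p=p,d=d);cv2.imwrite(f"pics/{n}0.png",p[:,:,::-1])
    c=camera_params(n);print(n,{k:np.round(v,4).tolist() for k,v in c.items()})
E
```

```text
pics
{'clock': 0.0, 'qpos': [-1.16, 0.69, -0.195, 1.566, 0.157, 0.902, -0.215], 'qd': [0.002, -0.001, 0.0, -0.002, 0.0, 0.0, 0.0], 'joint_torque': [-0.0, -52.757, -1.267, -15.343, -0.053, 0.007, 0.0], 'tool_pos': [0.23, 0.581, 0.238], 'orientation': [0.187, 0.982, -0.001, -0.0], 'ft_force': [0.053, -0.424, 0.251], 'wrist_torque': [-0.006, 0.007, 0.005], 'grip_width': 0.999}
top {'mtx': [[489.5262, 0.0, 319.3209], [0.0, 489.5262, 204.1299], [0.0, 0.0, 1.0]], 'R': [[-0.0101, -0.9998, -0.0171], [-0.9949, 0.0118, -0.1003], [0.1004, 0.016, -0.9948]], 't': [0.0449, 0.4605, 1.3591]}
scene {'mtx': [[392.3771, 0.0, 314.7962], [0.0, 392.3771, 201.505], [0.0, 0.0, 1.0]], 'R': [[-0.7748, -0.6319, 0.0213], [-0.3168, 0.3588, -0.878], [0.5472, -0.687, -0.4782]], 't': [0.3845, 0.1801, 1.0331]}
```

View pics/top0.png

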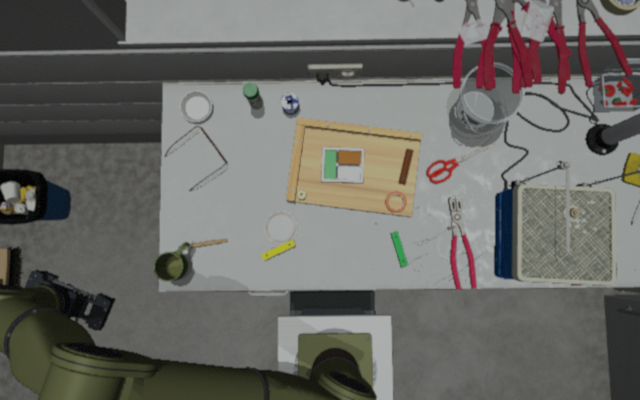

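The top view shows the jig at about (355,167), the panel at (343,165), the dark strip at (405,167), the foil roll at (397,202) and the bit at (302,195). The yellow and green look-alikes are off the board.

```bash
cat > h.py <<'E'
import cv2,numpy as np
from station import sensors,get_image,camera_params
from scipy.spatial.transform import Rotation as Rn
def onplane(name,uv,z):
    c=camera_params(name);R,t=np.array(c["R"]),np.array(c["t"])
    uv=np.atleast_2d(np.asarray(uv,float));r=np.c_[uv,np.ones(len(uv))]@np.linalg.inv(c["mtx"]).T@R
    o=-R.T@t;return (o+r*((z-o[2])/r[:,2])[:,None])[:,:2]
def proj(name,X):
    c=camera_params(name);q=(np.atleast_2d(X)@np.array(c["R"]).T+c["t"])@np.array(c["mtx"]).T
    return q[:,:2]/q[:,2:]
E
python3 - <<'E'
from h import *
p=np.load("top0.npz")["p"];c=p[110:225,280:430]
cv2.imwrite("pics/crop0.png",cv2.resize(c[:,:,::-1],None,fx=5,fy=5,interpolation=cv2.INTER_CUBIC))
hsv=cv2.cvtColor(p,cv2.COLOR_RGB2HSV)
for n,uv in dict(board=(320,200),batten=(360,129),left=(298,150),strip=(405,167),frame=(324,165),roll=(388,202),bench=(250,200),gl=(331,165),g2=(350,158),g3=(350,173)).items(): print(n,hsv[uv[1],uv[0]],p[uv[1],uv[0]])
E
```

```text
board [ 20  80 173] [173 155 119]
batten [ 22  93 173] [173 157 110]
left [ 19 105 172] [172 145 101]
strip [ 12 161  95] [95 58 35]
frame [ 66  42 151] [126 151 131]
roll [ 13  75 157] [157 131 111]
bench [ 80   5 156] [153 156 155]
gl [ 66  92 158] [101 158 112]
g2 [ 16 163 144] [144 101  52]
g3 [ 70   4 176] [173 176 174]
```

View pics/crop0.png

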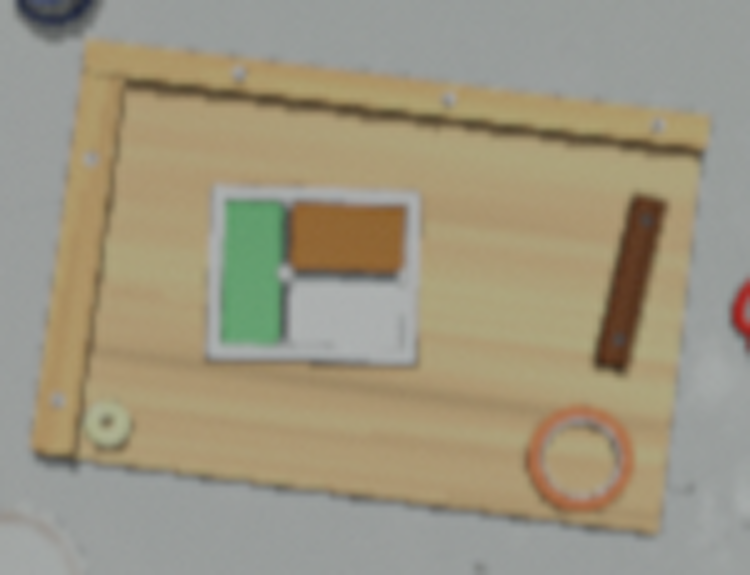

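```bash
cat >> h.py <<'E'
JIG=dict(xy=np.zeros(2),yaw=0.)
def rect(name,mask,z):
    """largest blob of mask -> world centre, long-side yaw, sizes on plane z"""
    n,l,st,_=cv2.connectedComponentsWithStats(mask.astype(np.uint8),connectivity=4)
    if n<2:return None
    k=1+st[1:,4].argmax();cs,_=cv2.findContours((l==k).astype(np.uint8),cv2.RETR_EXTERNAL,cv2.CHAIN_APPROX_NONE)
    w=onplane(name,cs[0][:,0].astype(float),z).astype(np.float32)
    (c,s,a)=cv2.minAreaRect(w*1000);a=np.deg2rad(a)
    return np.array(c)/1000,s,(a+np.pi/4)%(np.pi/2)-np.pi/4
def up(p,roi,f=5):
    u0,v0,u1,v1=roi;return cv2.resize(p[v0:v1,u0:u1],None,fx=f,fy=f,interpolation=cv2.INTER_CUBIC)
E
python3 - <<'E'
from h import *
f=lambda L:[(280+(x+.5)/5-.5,110+(y+.5)/5-.5) for x,y in L]
P=np.vstack([onplane("top",f([(88,40),(710,117),(35,455)]),.03),onplane("top",f([(658,533)]),.012)])
J=np.array([[120,180],[120,-180],[-120,180],[-120,-180]])/1000
a,b=J-J.mean(0),P-P.mean(0);H=a.T@b;U,_,V=np.linalg.svd(H);R=(U@V).T
yaw=np.arctan2(R[1,0],R[0,0]);c=P.mean(0);print("jig",c,yaw,"res mm",((b-a@R.T)*1000).round(1).tolist())
toj=lambda w:(np.atleast_2d(w)-c)@R
pc=onplane("top",f([(212,185),(420,192),(415,364),(207,358)]),.022);print("panel corners jig mm",(toj(pc)*1000).round(1).tolist(), "c",pc.mean(0))
p=np.load("top0.npz")["p"];roi=(280,110,430,225);q=up(p,roi);hsv=cv2.cvtColor(q,cv2.COLOR_RGB2HSV)
print("strip jig", (toj(onplane("top",f([(632,194),(666,200),(628,373),(596,367)]),.03))*1000).round(1).tolist())
print("roll,bit jig",(toj(onplane("top",f([(580,458),(107,424)]),.023))*1000).round(1))
m=(hsv[:,:,2]<125)&(hsv[:,:,1]>110);m[:,:560]=0;m[:180]=0;m[400:]=0
cs,_=cv2.findContours(m.astype(np.uint8),0,1);k=max(cs,key=cv2.contourArea)[:,0]
w=onplane("top",f(k),.03);r=cv2.minAreaRect((toj(w)*1000).astype(np.float32));print(r)
# depth-based heights
d=np.load("top0.npz")["d"];print(d[165,331],d[200,330],d[167,405])
E
```

```text
jig [ 0.566592   -0.06007822] -0.13595373224142926 res mm [[0.3, -1.4], [-1.0, 1.7], [-0.7, -2.7], [1.4, 2.4]]
panel corners jig mm [[47.0, 97.9], [57.5, -20.5], [-41.4, -29.3], [-52.5, 88.3]] c [ 0.57384184 -0.026643  ]
strip jig [[69.1, -139.4], [68.0, -158.8], [-33.0, -148.2], [-31.8, -130.0]]
roll,bit jig [[ -83.3 -127.7]
 [ -97.1  139.7]]
((18.652950286865234, -143.85850524902344), (19.884340286254883, 99.84101867675781), 83.48594665527344)
1.4001029 1.3931941 1.3751711
```

View pics/scene0.png

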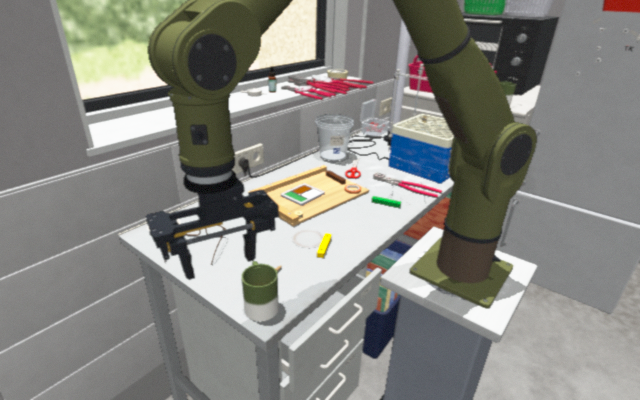

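```bash
cat >> h.py <<'E'
JC,JY=np.array([.5666,-.0601]),-.136
def RJ():return np.array([[np.cos(JY),-np.sin(JY)],[np.sin(JY),np.cos(JY)]])
def goto(x,y,z,ang):
    """rows' travel (cm) and rotation (deg) to jig x,y mm, world z mm, tool-y axis at ang deg from jig x"""
    s=sensors.state();R=Rn.from_quat(s["orientation"]);w=np.r_[JC+RJ()@np.array([x,y])/1e3,z/1e3]
    a=np.deg2rad(ang)+JY;ty=np.array([np.cos(a),np.sin(a),0]);tz=np.array([0,0,-1.]);T=Rn.from_matrix(np.c_[np.cross(ty,tz),ty,tz])
    print("travel",(R.inv().apply(w-s["tool_pos"])*100).round(2).tolist(),"rot",np.rad2deg((R.inv()*T).as_rotvec()).round(1).tolist())
def where():
    s=sensors.state();p=np.array(s["tool_pos"]);R=Rn.from_quat(s["orientation"]).as_matrix()
    print("t",round(s["clock"],2),"jig",((p[:2]-JC)@RJ()*1000).round(1).tolist(),"z",round(p[2]*1000,1),"ang",round(float(np.rad2deg(np.arctan2(R[1,1],R[0,1])-JY)),1),"tilt",np.rad2deg(np.arccos(-R[2,2])).round(1),"F",np.round(s["ft_force"],1).tolist(),"q",np.round(s["qpos"],2).tolist(),"w",round(s["grip_width"],2))
E
python3 -c "
from h import *
where();goto(-85,34,120,90)"
```

```text
t 0.1 jig [-420.6, 589.1] z 238.0 ang 76.2 tilt 0.1 F [0.7, -0.7, 0.4] q [-1.16, 0.69, -0.19, 1.57, 0.16, 0.9, -0.22] w 1.0
travel [-45.82, -45.89, 11.88] rot [-0.1, -0.0, -13.8]
```

```bash
python3 -m pendant '[{"travel":[-6,-6,0],"rotation":[0,0,-2],"jaw":50},{"travel":[-12,-12,0],"rotation":[0,0,-5],"jaw":50},{"travel":[-18,-18,0],"rotation":[0,0,-8],"jaw":50},{"travel":[-24,-24,0],"rotation":[0,0,-11],"jaw":50},{"travel":[-30,-30,0],"rotation":[0,0,-13.8],"jaw":50},{"travel":[-36,-36,0],"rotation":[0,0,-13.8],"jaw":50},{"travel":[-42,-42,0],"rotation":[0,0,-13.8],"jaw":50},{"travel":[-45.8,-45.9,4],"rotation":[0,0,-13.8],"jaw":50},{"travel":[-45.8,-45.9,8],"rotation":[0,0,-13.8],"jaw":50},{"travel":[-45.8,-45.9,11.9],"rotation":[0,0,-13.8],"jaw":50},{"travel":[-45.8,-45.9,11.9],"rotation":[0,0,-13.8],"jaw":50},{"travel":[-45.8,-45.9,11.9],"rotation":[0,0,-13.8],"jaw":50}]'; python3 -c "
from h import *
where();goto(-85,34,16,90)"
```

```text
clock: 1.6
tool_pos: [0.4858, -0.0185, 0.1167]
orientation: [0.071, 0.997, -0.002, -0.003]
ft_force: [-1.0, 0.6, 0.0]
grip_width: 0.498
t 1.6 jig [-85.7, 30.3] z 116.7 ang 89.6 tilt 0.4 F [-1.0, 0.6, 0.0] q [0.08, 0.73, -0.23, 2.08, 0.42, 0.38, 0.95] w 0.5
travel [-0.12, 0.41, 10.07] rot [-0.2, -0.3, -0.4]
```

```bash
python3 -m pendant '[{"travel":[0,0.2,4],"rotation":[0,0,0],"jaw":50},{"travel":[0,0.4,7.5],"rotation":[0,0,0],"jaw":50},{"travel":[0,0.4,7.5],"rotation":[0,0,0],"jaw":50},{"travel":[0,0.4,7.5],"rotation":[0,0,0],"jaw":50},{"travel":[0,0.4,7.5],"rotation":[0,0,0],"jaw":50}]'; python3 - <<'E'
from h import *
where();goto(-85,34,16,90)
p,_=get_image("top");cv2.imwrite("pics/a.png",up(p,(270,90,430,225))[:,:,::-1])
E
```

```text
clock: 2.22
tool_pos: [0.4884, -0.01, 0.0462]
orientation: [0.068, 0.998, 0.0, 0.001]
ft_force: [-0.5, 0.1, -0.4]
grip_width: 0.498
t 2.23 jig [-84.3, 39.0] z 46.2 ang 90.0 tilt 0.1 F [-0.5, 0.1, -0.4] q [-0.0, 0.86, -0.12, 2.11, 0.48, 0.19, 0.88] w 0.5
travel [0.08, -0.5, 3.02] rot [0.0, 0.1, -0.0]
```

View pics/a.png

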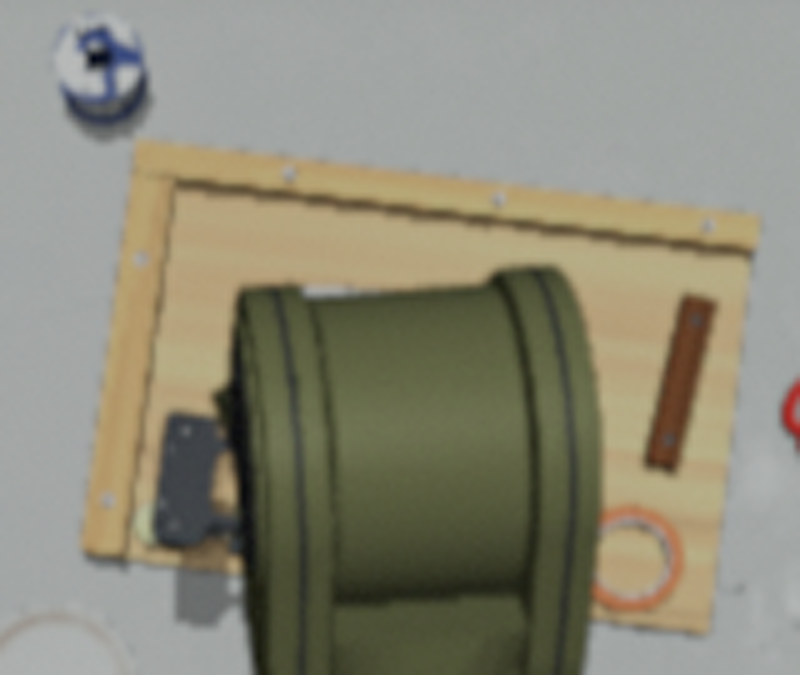

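The arm hides the panel from the top camera. The gripper body is above the bit (130,525) with clearance. Next I go down to the board.

```bash
python3 -m pendant '[{"travel":[0.1,-0.5,2],"rotation":[0,0,0],"jaw":50},{"travel":[0.1,-0.5,3],"rotation":[0,0,0],"jaw":50},{"travel":[0.1,-0.5,3],"rotation":[0,0,0],"jaw":50},{"travel":[0.1,-0.5,3],"rotation":[0,0,0],"jaw":50}]'; python3 - <<'E'
from h import *
where();goto(-85,34,16,90);goto(-12,34,16,90)
p,_=get_image("wrist");cv2.imwrite("pics/b.png",p[:,:,::-1]);print(camera_params("wrist"))
E
```

```text
clock: 2.78
tool_pos: [0.4861, -0.0148, 0.0151]
orientation: [0.068, 0.998, 0.0, 0.0]
ft_force: [-0.0, -0.6, -0.2]
grip_width: 0.5
t 2.77 jig [-85.9, 34.0] z 15.1 ang 90.0 tilt 0.0 F [-0.0, -0.6, -0.2] q [-0.02, 0.93, -0.07, 2.12, 0.5, 0.11, 0.87] w 0.5
travel [-0.09, -0.0, -0.09] rot [0.0, 0.0, 0.0]
travel [-7.39, -0.0, -0.08] rot [0.0, 0.0, 0.0]
{'mtx': array([[309.70691629,   0.        , 324.86902996],
       [  0.        , 309.70691629, 196.04539711],
       [  0.        ,   0.        ,   1.        ]]), 'T_tool_cam': array([[ 2.26966651e-04, -9.50976438e-01, -3.09263259e-01,
         8.07259878e-02],
       [ 9.99999581e-01, -5.83585922e-05,  9.13345488e-04,
         5.69566506e-04],
       [-8.86618207e-04, -3.09263337e-01,  9.50976026e-01,
        -1.44731925e-01],
       [ 0.00000000e+00,  0.00000000e+00,  0.00000000e+00,
         1.00000000e+00]])}
```

View pics/b.png

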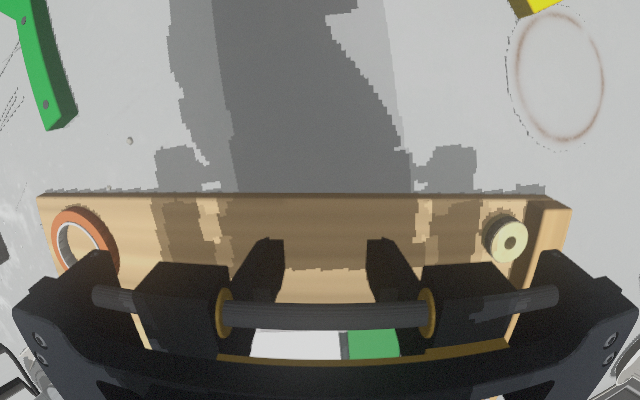

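The wrist view shows both fingertips at about (262,260) and (382,260), on the near side of the panel. The roll (85,245) and the bit (505,240) are clear. I start pushing towards +x.

```bash
python3 -m pendant '[{"travel":[-0.8,0,-0.1],"rotation":[0,0,0],"jaw":50},{"travel":[-1.4,0,-0.1],"rotation":[0,0,0],"jaw":50},{"travel":[-2,0,-0.1],"rotation":[0,0,0],"jaw":50},{"travel":[-2.6,0,-0.1],"rotation":[0,0,0],"jaw":50},{"travel":[-3.2,0,-0.1],"rotation":[0,0,0],"jaw":50},{"travel":[-3.8,0,-0.1],"rotation":[0,0,0],"jaw":50},{"travel":[-4.4,0,-0.1],"rotation":[0,0,0],"jaw":50},{"travel":[-5,0,-0.1],"rotation":[0,0,0],"jaw":50},{"travel":[-5.6,0,-0.1],"rotation":[0,0,0],"jaw":50},{"travel":[-6.2,0,-0.1],"rotation":[0,0,0],"jaw":50},{"travel":[-6.8,0,-0.1],"rotation":[0,0,0],"jaw":50},{"travel":[-6.8,0,-0.1],"rotation":[0,0,0],"jaw":50}]'; python3 - <<'E'
from h import *
where();goto(-10,34,16,90)
E
```

```text
clock: 4.32
tool_pos: [0.5548, -0.0243, 0.0159]
orientation: [0.068, 0.998, 0.0, 0.001]
ft_force: [0.1, 0.3, 0.2]
grip_width: 0.498
t 4.33 jig [-16.6, 33.9] z 15.9 ang 90.0 tilt 0.1 F [0.1, 0.3, 0.2] q [0.07, 0.95, -0.18, 1.91, 0.48, 0.32, 0.94] w 0.5
travel [-0.66, 0.01, -0.01] rot [0.0, 0.1, -0.0]
```

```bash
python3 -m pendant '[{"travel":[-0.3,0,0],"rotation":[0,0,0],"jaw":50},{"travel":[-0.6,0,0],"rotation":[0,0,0],"jaw":50},{"travel":[-0.8,0,0],"rotation":[0,0,0],"jaw":50},{"travel":[-0.8,0,0],"rotation":[0,0,0],"jaw":50}]'; python3 -c "
from h import *
where()"; python3 -m pendant '[{"travel":[-0.2,0,0],"rotation":[0,0,0],"jaw":50},{"travel":[-0.4,0,0],"rotation":[0,0,0],"jaw":50},{"travel":[-0.4,0,0],"rotation":[0,0,0],"jaw":50}]';python3 -c "
from h import *
where()"
```

```text
clock: 4.82
tool_pos: [0.5612, -0.0253, 0.0157]
orientation: [0.068, 0.998, 0.0, 0.0]
ft_force: [-3.7, 0.9, 2.1]
grip_width: 0.496
t 4.83 jig [-10.0, 33.7] z 15.7 ang 90.0 tilt 0.0 F [-3.7, 0.9, 2.1] q [0.07, 0.96, -0.19, 1.89, 0.48, 0.34, 0.94] w 0.5
clock: 5.2
tool_pos: [0.5641, -0.0258, 0.0156]
orientation: [0.068, 0.998, -0.0, -0.001]
ft_force: [-5.6, 1.6, 4.6]
grip_width: 0.499
t 5.2 jig [-7.2, 33.7] z 15.6 ang 90.0 tilt 0.1 F [-5.6, 1.6, 4.6] q [0.08, 0.96, -0.19, 1.88, 0.48, 0.35, 0.95] w 0.5
```

```bash
python3 -m pendant '[{"travel":[-0.2,0,0],"rotation":[0,0,0],"jaw":50},{"travel":[-0.4,0,0],"rotation":[0,0,0],"jaw":50},{"travel":[-0.4,0,0],"rotation":[0,0,0],"jaw":50}]';python3 - <<'E'
from h import *
where()
p,_=get_image("wrist");cv2.imwrite("pics/c.png",p[:,:,::-1])
p,_=get_image("scene");cv2.imwrite("pics/cs.png",up(p,(230,140,400,240),4)[:,:,::-1])
E
```

```text
clock: 5.58
tool_pos: [0.5642, -0.0258, 0.0154]
orientation: [0.068, 0.998, -0.001, -0.005]
ft_force: [-11.8, 2.3, 9.8]
grip_width: 0.501
t 5.58 jig [-7.0, 33.6] z 15.4 ang 90.0 tilt 0.5 F [-11.8, 2.3, 9.8] q [0.08, 0.96, -0.2, 1.87, 0.47, 0.37, 0.95] w 0.5
```

View pics/cs.png

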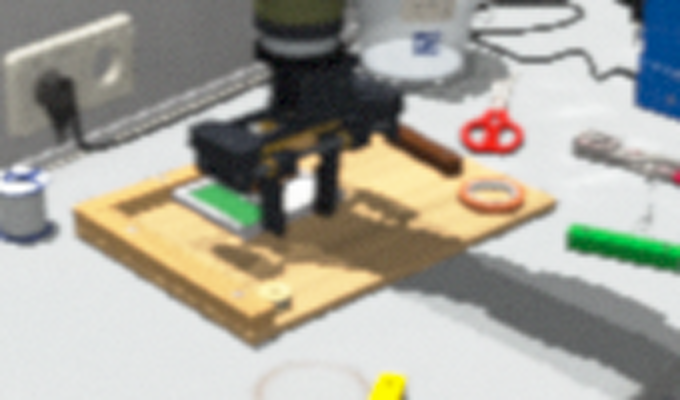

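The push stalled at jig x = -7 mm with force rising, so the panel is against the far batten. I back off, raise the hand, turn 90° and go to the right-hand side.

```bash
python3 -m pendant '[{"travel":[2,0,0],"rotation":[0,0,0],"jaw":50},{"travel":[3,0,-2],"rotation":[0,0,0],"jaw":50},{"travel":[3,-2,-7],"rotation":[0,0,10],"jaw":45},{"travel":[3,-6,-8],"rotation":[0,0,20],"jaw":45},{"travel":[2,-9,-8],"rotation":[0,0,30],"jaw":45},{"travel":[0,-10,-8],"rotation":[0,0,40],"jaw":45},{"travel":[-2,-10,-8],"rotation":[0,0,50],"jaw":45},{"travel":[-4,-10,-8],"rotation":[0,0,60],"jaw":45},{"travel":[-5.5,-10,-8],"rotation":[0,0,70],"jaw":45},{"travel":[-5.5,-10,-8],"rotation":[0,0,80],"jaw":45},{"travel":[-5.5,-10,-8],"rotation":[0,0,90],"jaw":45},{"travel":[-5.5,-10,-8],"rotation":[0,0,90],"jaw":45}]';python3 - <<'E'
from h import *
where();goto(48,-60,16,0)
p,_=get_image("wrist");cv2.imwrite("pics/d.png",p[:,:,::-1])
p,_=get_image("top");cv2.imwrite("pics/dt.png",up(p,(270,90,430,225))[:,:,::-1])
E
```

```text
clock: 7.18
tool_pos: [0.6117, -0.1332, 0.096]
orientation: [0.753, 0.658, 0.001, 0.002]
ft_force: [0.3, 0.1, -0.3]
grip_width: 0.45
t 7.17 jig [54.6, -66.3] z 96.0 ang 0.1 tilt 0.2 F [0.3, 0.1, -0.3] q [0.09, 0.88, 0.09, 1.68, -0.13, 0.58, 0.12] w 0.45
travel [0.64, -0.69, 7.99] rot [0.2, 0.1, 0.1]
```

View pics/d.png

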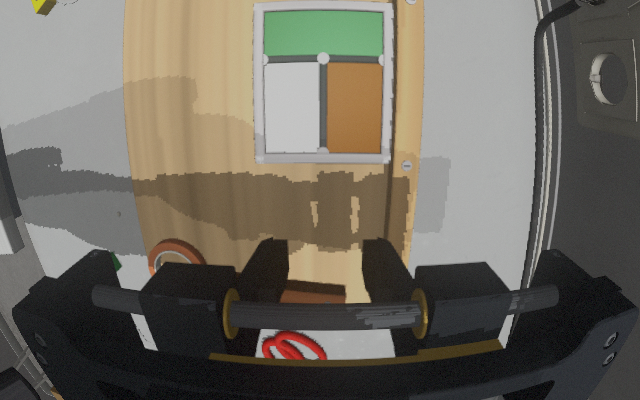

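The wrist view shows the panel's far edge (390,80) along the batten. Its right edge (row 160) is ahead of the fingertips at (270,245) and (378,245). I lower the hand and push towards +y.

```bash
python3 -m pendant '[{"travel":[0.6,-0.6,4],"rotation":[0,0,0],"jaw":45},{"travel":[0.6,-0.6,7],"rotation":[0,0,0],"jaw":45},{"travel":[0.6,-0.6,8],"rotation":[0,0,0],"jaw":45},{"travel":[0.6,-0.6,8],"rotation":[0,0,0],"jaw":45},{"travel":[0.6,-0.6,8],"rotation":[0,0,0],"jaw":45}]';python3 - <<'E'
from h import *
where();goto(48,15,16,0)
E
```

```text
clock: 7.9
tool_pos: [0.6059, -0.1266, 0.0169]
orientation: [0.753, 0.658, 0.001, 0.001]
ft_force: [0.2, -0.2, -0.5]
grip_width: 0.447
t 7.9 jig [48.0, -60.5] z 16.9 ang 0.0 tilt 0.1 F [0.2, -0.2, -0.5] q [0.09, 0.99, 0.07, 1.72, -0.14, 0.43, 0.12] w 0.45
travel [7.55, 0.0, 0.09] rot [0.1, 0.0, 0.0]
```

```bash
python3 -m pendant '[{"travel":[0.8,0,0.1],"rotation":[0,0,0],"jaw":45},{"travel":[1.5,0,0.1],"rotation":[0,0,0],"jaw":45},{"travel":[2.2,0,0.1],"rotation":[0,0,0],"jaw":45},{"travel":[2.9,0,0.1],"rotation":[0,0,0],"jaw":45},{"travel":[3.6,0,0.1],"rotation":[0,0,0],"jaw":45},{"travel":[4.3,0,0.1],"rotation":[0,0,0],"jaw":45},{"travel":[5,0,0.1],"rotation":[0,0,0],"jaw":45},{"travel":[5.7,0,0.1],"rotation":[0,0,0],"jaw":45},{"travel":[6.4,0,0.1],"rotation":[0,0,0],"jaw":45},{"travel":[7.1,0,0.1],"rotation":[0,0,0],"jaw":45},{"travel":[7.8,0,0.1],"rotation":[0,0,0],"jaw":45},{"travel":[7.8,0,0.1],"rotation":[0,0,0],"jaw":45}]';python3 -c "
from h import *
where()"; python3 -m pendant '[{"travel":[0.3,0,0],"rotation":[0,0,0],"jaw":45},{"travel":[0.6,0,0],"rotation":[0,0,0],"jaw":45},{"travel":[0.6,0,0],"rotation":[0,0,0],"jaw":45}]';python3 -c "
from h import *
where()"
```

```text
clock: 9.4
tool_pos: [0.6155, -0.0466, 0.0144]
orientation: [0.753, 0.658, 0.001, -0.001]
ft_force: [0.3, -0.4, 0.1]
grip_width: 0.46
t 9.4 jig [46.6, 20.0] z 14.4 ang 0.1 tilt 0.1 F [0.3, -0.4, 0.1] q [-0.05, 1.0, 0.09, 1.72, -0.18, 0.43, 0.03] w 0.46
clock: 9.78
tool_pos: [0.6156, -0.0435, 0.0144]
orientation: [0.754, 0.657, -0.001, -0.0]
ft_force: [-1.3, -3.2, -0.3]
grip_width: 0.448
t 9.78 jig [46.3, 23.1] z 14.4 ang -0.0 tilt 0.1 F [-1.3, -3.2, -0.3] q [-0.05, 1.0, 0.09, 1.72, -0.18, 0.43, 0.02] w 0.45
```

```bash
python3 -m pendant '[{"travel":[0.3,0,-0.1],"rotation":[0,0,0],"jaw":45},{"travel":[0.6,0,-0.1],"rotation":[0,0,0],"jaw":45},{"travel":[0.6,0,-0.1],"rotation":[0,0,0],"jaw":45}]';python3 -c "
from h import *
where()"; python3 -m pendant '[{"travel":[0.2,0,0],"rotation":[0,0,0],"jaw":45},{"travel":[0.4,0,0],"rotation":[0,0,0],"jaw":45},{"travel":[0.4,0,0],"rotation":[0,0,0],"jaw":45}]';python3 - <<'E'
from h import *
where()
p,_=get_image("wrist");cv2.imwrite("pics/e.png",p[:,:,::-1])
E
```

```text
clock: 10.15
tool_pos: [0.6153, -0.0432, 0.0152]
orientation: [0.755, 0.656, -0.003, 0.002]
ft_force: [-2.6, -12.5, -2.9]
grip_width: 0.452
t 10.15 jig [46.0, 23.4] z 15.2 ang -0.2 tilt 0.4 F [-2.6, -12.5, -2.9] q [-0.06, 1.0, 0.1, 1.72, -0.18, 0.43, 0.01] w 0.45
clock: 10.52
tool_pos: [0.6153, -0.043, 0.0152]
orientation: [0.755, 0.655, -0.005, 0.003]
ft_force: [-2.4, -18.5, -3.1]
grip_width: 0.447
t 10.53 jig [45.9, 23.5] z 15.2 ang -0.3 tilt 0.7 F [-2.4, -18.5, -3.1] q [-0.07, 1.0, 0.1, 1.72, -0.18, 0.43, 0.01] w 0.45
```

View pics/e.png

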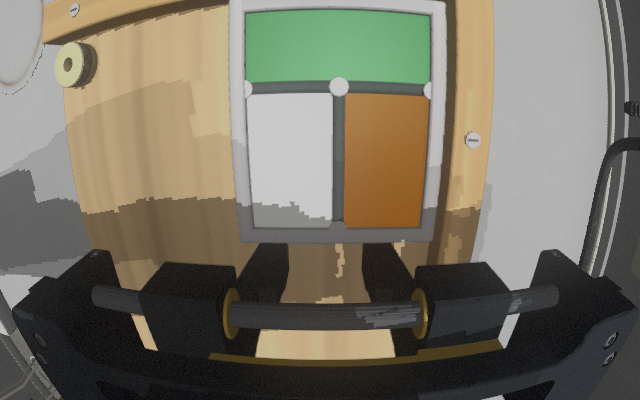

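The panel meets the left batten: the y push stalled at 18 N. A thin gap may remain at the far batten, with a dark line near (450,150). I go round and press the near edge again.

```bash
python3 -m pendant '[{"travel":[-1.5,0,0],"rotation":[0,0,0],"jaw":45},{"travel":[-3,0,-2],"rotation":[0,0,0],"jaw":45},{"travel":[-3,-2,-6],"rotation":[0,0,-10],"jaw":40},{"travel":[0,-5,-8],"rotation":[0,0,-20],"jaw":40},{"travel":[4,-8,-8],"rotation":[0,0,-30],"jaw":40},{"travel":[7,-9,-8],"rotation":[0,0,-40],"jaw":40},{"travel":[7,-9,-8],"rotation":[0,0,-50],"jaw":40},{"travel":[7,-9,-8],"rotation":[0,0,-60],"jaw":40},{"travel":[7,-9,-8],"rotation":[0,0,-70],"jaw":40},{"travel":[7,-9,-8],"rotation":[0,0,-80],"jaw":40},{"travel":[7,-9,-8],"rotation":[0,0,-90],"jaw":40},{"travel":[7,-9,-8],"rotation":[0,0,-90],"jaw":40}]';python3 - <<'E'
from h import *
where();goto(-35,95,16,90)
E
```

```text
clock: 12.08
tool_pos: [0.5386, 0.0491, 0.097]
orientation: [0.069, 0.998, 0.001, 0.001]
ft_force: [-0.3, -0.3, 0.8]
grip_width: 0.404
t 12.07 jig [-42.6, 104.4] z 97.0 ang 89.9 tilt 0.1 F [-0.3, -0.3, 0.8] q [-0.03, 0.8, -0.25, 1.93, 0.41, 0.45, 0.86] w 0.4
travel [-0.74, -0.96, 8.1] rot [0.1, 0.1, -0.1]
```

```bash
python3 -m pendant '[{"travel":[-0.5,-1,4],"rotation":[0,0,0],"jaw":40},{"travel":[-0.5,-1,7],"rotation":[0,0,0],"jaw":40},{"travel":[-0.5,-1,8.1],"rotation":[0,0,0],"jaw":40},{"travel":[-0.5,-1,8.1],"rotation":[0,0,0],"jaw":40},{"travel":[-1.2,-1,8.1],"rotation":[0,0,0],"jaw":40},{"travel":[-1.8,-1,8.1],"rotation":[0,0,0],"jaw":40},{"travel":[-2.4,-1,8.1],"rotation":[0,0,0],"jaw":40},{"travel":[-2.9,-1,8.1],"rotation":[0,0,0],"jaw":40},{"travel":[-2.9,-1,8.1],"rotation":[0,0,0],"jaw":40}]';python3 -c "
from h import *
where()"; python3 -m pendant '[{"travel":[-0.3,0,0],"rotation":[0,0,0],"jaw":40},{"travel":[-0.5,0,0],"rotation":[0,0,0],"jaw":40},{"travel":[-0.5,0,0],"rotation":[0,0,0],"jaw":40}]';python3 - <<'E'
from h import *
where()
E
```

```text
clock: 13.2
tool_pos: [0.5658, 0.0346, 0.0148]
orientation: [0.068, 0.998, 0.0, 0.0]
ft_force: [0.7, 0.0, 0.7]
grip_width: 0.399
t 13.2 jig [-13.6, 93.7] z 14.8 ang 90.0 tilt 0.0 F [0.7, 0.0, 0.7] q [-0.03, 0.96, -0.19, 1.87, 0.46, 0.35, 0.85] w 0.4
clock: 13.58
tool_pos: [0.5704, 0.034, 0.0147]
orientation: [0.068, 0.998, 0.0, 0.0]
ft_force: [-0.6, -0.1, -0.4]
grip_width: 0.396
t 13.57 jig [-9.0, 93.8] z 14.7 ang 90.0 tilt 0.0 F [-0.6, -0.1, -0.4] q [-0.03, 0.97, -0.19, 1.86, 0.46, 0.36, 0.86] w 0.4
```

```bash
python3 -m pendant '[{"travel":[-0.3,0,-0.1],"rotation":[0,0,0],"jaw":40},{"travel":[-0.5,0,-0.1],"rotation":[0,0,0],"jaw":40},{"travel":[-0.5,0,-0.1],"rotation":[0,0,0],"jaw":40}]';python3 -c "
from h import *
where()"; python3 -m pendant '[{"travel":[-0.3,0,0],"rotation":[0,0,0],"jaw":40},{"travel":[-0.6,0,0],"rotation":[0,0,0],"jaw":40},{"travel":[-0.6,0,0],"rotation":[0,0,0],"jaw":40}]';python3 - <<'E'
from h import *
where()
E
```

```text
clock: 13.95
tool_pos: [0.5724, 0.0336, 0.0154]
orientation: [0.068, 0.998, -0.0, -0.003]
ft_force: [-6.0, 1.5, 2.8]
grip_width: 0.4
t 13.95 jig [-6.9, 93.6] z 15.4 ang 90.0 tilt 0.3 F [-6.0, 1.5, 2.8] q [-0.02, 0.97, -0.2, 1.85, 0.46, 0.38, 0.87] w 0.4
clock: 14.32
tool_pos: [0.5726, 0.0334, 0.0152]
orientation: [0.067, 0.998, -0.001, -0.008]
ft_force: [-15.5, 3.4, 12.0]
grip_width: 0.398
t 14.32 jig [-6.7, 93.5] z 15.2 ang 90.1 tilt 0.9 F [-15.5, 3.4, 12.0] q [-0.02, 0.97, -0.21, 1.83, 0.46, 0.4, 0.87] w 0.4
```

```bash
python3 -m pendant '[{"travel":[2,0,0],"rotation":[0,0,0],"jaw":40},{"travel":[3,0,-3],"rotation":[0,0,0],"jaw":40},{"travel":[3,-2,-8],"rotation":[0,0,10],"jaw":40},{"travel":[3,-7,-10],"rotation":[0,0,20],"jaw":40},{"travel":[3,-12,-10],"rotation":[0,0,30],"jaw":40},{"travel":[2,-16,-10],"rotation":[0,0,40],"jaw":40},{"travel":[1,-20,-10],"rotation":[0,0,50],"jaw":40},{"travel":[0,-22,-10],"rotation":[0,0,60],"jaw":40},{"travel":[0,-22,-10],"rotation":[0,0,70],"jaw":40},{"travel":[-1,-23,-10],"rotation":[0,0,80],"jaw":40},{"travel":[-2,-24,-10],"rotation":[0,0,90],"jaw":40},{"travel":[-2,-24,-10],"rotation":[0,0,90],"jaw":40}]';python3 - <<'E'
from h import *
where();goto(18,-180,18,0)
d=np.load("top0.npz")["d"];c=camera_params("top");K=c["mtx"];v,u=np.mgrid[0:400,0:640]
X=(np.stack([(u-K[0][2])/K[0][0]*d,(v-K[1][2])/K[1][1]*d,d],-1)-c["t"])@np.array(c["R"])
m=(X[...,2]>.05)&(d>0);j=(X[...,:2]-JC)@RJ()*1000
m&=(abs(j[...,0])<200)&(j[...,1]<-100)&(j[...,1]>-400);print("tall near", j[m].min(0),j[m].max(0),m.sum(), X[m][:,2].max())
p,_=get_image("top");cv2.imwrite("pics/f.png",up(p,(270,90,430,225))[:,:,::-1])
E
```

```text
clock: 15.82
tool_pos: [0.5692, -0.209, 0.1159]
orientation: [0.753, 0.658, 0.0, 0.001]
ft_force: [0.1, 0.7, 0.6]
grip_width: 0.395
t 15.82 jig [22.8, -147.1] z 115.9 ang 0.1 tilt 0.1 F [0.1, 0.7, 0.6] q [0.24, 0.83, 0.07, 1.73, -0.09, 0.58, 0.22] w 0.4
travel [-3.27, -0.5, 9.79] rot [0.1, 0.1, 0.1]
tall near [ 121.82843739 -399.86957306] [ 199.94613195 -196.84165789] 1300 0.3022683515903606
```

View pics/f.png

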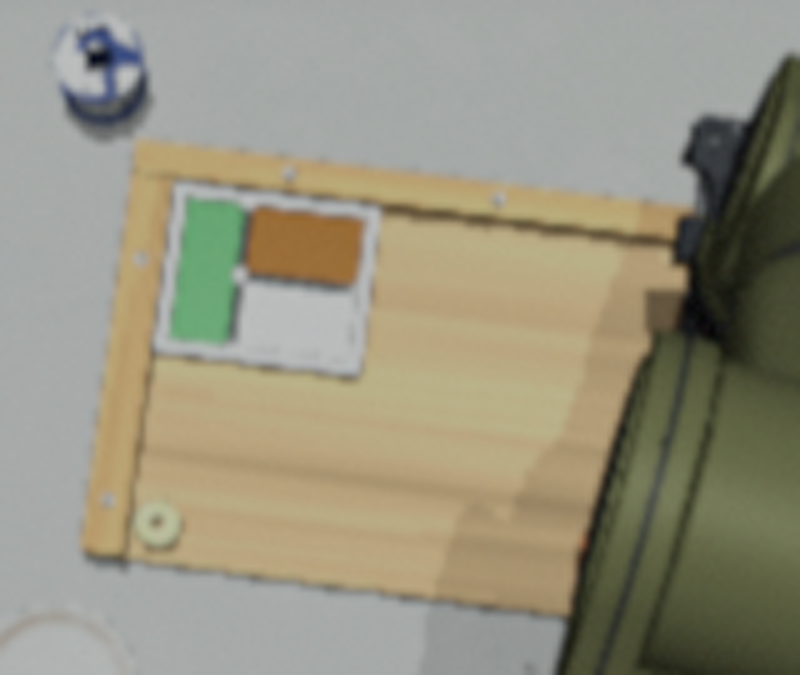

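The panel sits flush in the corner (170-380, 180-375) and the bit has not moved. Now the strip, from its right-hand side, keeping away from the tall jar.

```bash
python3 -m pendant '[{"travel":[-3.3,-1.3,0],"rotation":[0,0,0],"jaw":40},{"travel":[-3.3,-1.3,2],"rotation":[0,0,0],"jaw":40},{"travel":[-3.3,-1.3,6],"rotation":[0,0,0],"jaw":40},{"travel":[-3.3,-1.3,6],"rotation":[0,0,0],"jaw":40},{"travel":[-3.3,-1.3,6],"rotation":[0,0,0],"jaw":40}]';python3 - <<'E'
from h import *
where();goto(10,-180,18,0)
p,_=get_image("wrist");cv2.imwrite("pics/g.png",p[:,:,::-1])
E
```

```text
clock: 16.5
tool_pos: [0.5515, -0.2387, 0.0566]
orientation: [0.753, 0.658, 0.0, 0.0]
ft_force: [-0.5, 0.5, -0.1]
grip_width: 0.399
t 16.5 jig [9.3, -179.0] z 56.6 ang 0.1 tilt 0.1 F [-0.5, 0.5, -0.1] q [0.31, 0.91, 0.04, 1.77, -0.08, 0.46, 0.27] w 0.4
travel [-0.11, 0.07, 3.86] rot [0.1, -0.0, 0.1]
```

View pics/g.png

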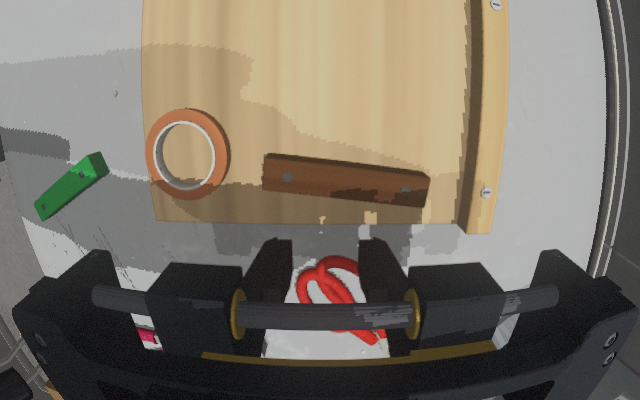

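The wrist view shows the strip (262-430,155-205) ahead of the fingertips at (272,245) and (372,245). The shears' bows (340,300) lie flat below the tip height, and the roll (188,153) is clear.

```bash
python3 -m pendant '[{"travel":[0.1,0,2],"rotation":[0,0,0],"jaw":40},{"travel":[0.1,0,3.9],"rotation":[0,0,0],"jaw":40},{"travel":[0.1,0,3.9],"rotation":[0,0,0],"jaw":40},{"travel":[0.7,0,3.9],"rotation":[0,0,0],"jaw":40},{"travel":[1.3,0,4],"rotation":[0,0,0],"jaw":40},{"travel":[1.9,0,4],"rotation":[0,0,0],"jaw":40},{"travel":[2.6,0,4],"rotation":[0,0,0],"jaw":40},{"travel":[3.3,0,4],"rotation":[0,0,0],"jaw":40},{"travel":[4,0,4],"rotation":[0,0,0],"jaw":40},{"travel":[4.7,0,4],"rotation":[0,0,0],"jaw":40},{"travel":[5.4,0,4],"rotation":[0,0,0],"jaw":40},{"travel":[5.4,0,4],"rotation":[0,0,0],"jaw":40}]';python3 - <<'E'
from h import *
where();goto(10,-5,16,0)
E
```

```text
clock: 18.05
tool_pos: [0.5585, -0.184, 0.0156]
orientation: [0.753, 0.658, 0.0, -0.001]
ft_force: [0.1, -0.7, 0.3]
grip_width: 0.4
t 18.05 jig [8.8, -123.8] z 15.6 ang 0.1 tilt 0.1 F [0.1, -0.7, 0.3] q [0.21, 0.97, 0.05, 1.81, -0.11, 0.36, 0.21] w 0.4
travel [11.88, 0.14, -0.03] rot [-0.0, -0.1, 0.1]
```

```bash
python3 -m pendant '[{"travel":[0.8,0,0],"rotation":[0,0,0],"jaw":40},{"travel":[1.6,0,0],"rotation":[0,0,0],"jaw":40},{"travel":[2.4,0,0],"rotation":[0,0,0],"jaw":40},{"travel":[3.2,0,0],"rotation":[0,0,0],"jaw":40},{"travel":[4,0,0],"rotation":[0,0,0],"jaw":40},{"travel":[4.8,0,0],"rotation":[0,0,0],"jaw":40},{"travel":[5.6,0,0],"rotation":[0,0,0],"jaw":40},{"travel":[6.4,0,0],"rotation":[0,0,0],"jaw":40},{"travel":[7.2,0,0],"rotation":[0,0,0],"jaw":40},{"travel":[8,0,0],"rotation":[0,0,0],"jaw":40},{"travel":[8.8,0,0],"rotation":[0,0,0],"jaw":40},{"travel":[9.6,0,0],"rotation":[0,0,0],"jaw":40}]';python3 - <<'E'
from h import *
where();goto(10,-5,16,0)
p,_=get_image("wrist");cv2.imwrite("pics/i.png",p[:,:,::-1])
E
```

```text
clock: 19.55
tool_pos: [0.5715, -0.0897, 0.0157]
orientation: [0.753, 0.657, 0.0, -0.0]
ft_force: [-0.3, -0.8, -0.3]
grip_width: 0.4
t 19.55 jig [8.8, -28.7] z 15.7 ang 0.0 tilt 0.0 F [-0.3, -0.8, -0.3] q [0.04, 0.97, 0.07, 1.84, -0.17, 0.33, 0.1] w 0.4
travel [2.37, 0.12, -0.03] rot [-0.0, -0.0, 0.0]
```

View pics/i.png

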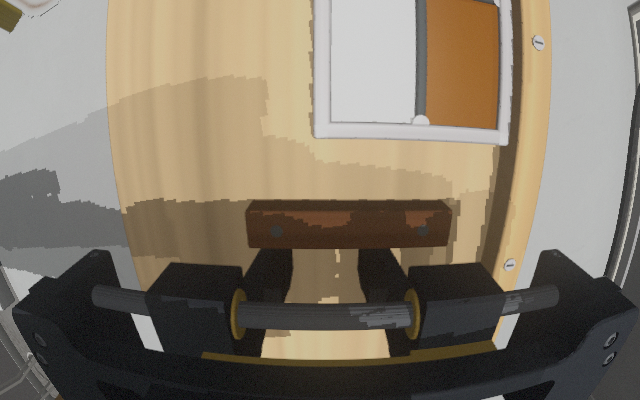

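The strip (245-450,205-245) is square in front of the fingertips and about 65 px short of the panel's right edge. I back off slightly, shift 2 cm in +x to press nearer the panel's middle, then close it up.

```bash
python3 -m pendant '[{"travel":[-1,0,0],"rotation":[0,0,0],"jaw":40},{"travel":[-1,2,0],"rotation":[0,0,0],"jaw":40},{"travel":[-1,2,0],"rotation":[0,0,0],"jaw":40},{"travel":[-0.3,2,0],"rotation":[0,0,0],"jaw":40},{"travel":[0.3,2,0],"rotation":[0,0,0],"jaw":40},{"travel":[0.9,2,0],"rotation":[0,0,0],"jaw":40},{"travel":[1.5,2,0],"rotation":[0,0,0],"jaw":40},{"travel":[2.1,2,0],"rotation":[0,0,0],"jaw":40},{"travel":[2.6,2,0],"rotation":[0,0,0],"jaw":40},{"travel":[2.6,2,0],"rotation":[0,0,0],"jaw":40}]';python3 -c "
from h import *
where()"; python3 -m pendant '[{"travel":[0.3,0,0],"rotation":[0,0,0],"jaw":40},{"travel":[0.6,0,0],"rotation":[0,0,0],"jaw":40},{"travel":[0.6,0,0],"rotation":[0,0,0],"jaw":40}]';python3 -c "
from h import *
where()"
```

```text
clock: 20.85
tool_pos: [0.5949, -0.0664, 0.0157]
orientation: [0.753, 0.658, 0.0, -0.0]
ft_force: [0.3, -0.7, 0.5]
grip_width: 0.398
t 20.85 jig [28.9, -2.4] z 15.7 ang 0.1 tilt 0.0 F [0.3, -0.7, 0.5] q [-0.01, 0.98, 0.08, 1.78, -0.18, 0.38, 0.06] w 0.4
clock: 21.22
tool_pos: [0.5956, -0.0611, 0.0157]
orientation: [0.753, 0.658, 0.0, -0.0]
ft_force: [-0.5, -0.1, 0.2]
grip_width: 0.4
t 21.23 jig [28.9, 3.0] z 15.7 ang 0.0 tilt 0.0 F [-0.5, -0.1, 0.2] q [-0.02, 0.98, 0.08, 1.78, -0.18, 0.39, 0.06] w 0.4
```

```bash
python3 -m pendant '[{"travel":[0.2,0,0],"rotation":[0,0,0],"jaw":40},{"travel":[0.4,0,0],"rotation":[0,0,0],"jaw":40},{"travel":[0.4,0,0],"rotation":[0,0,0],"jaw":40}]';python3 -c "
from h import *
where()"; python3 -m pendant '[{"travel":[0.2,0,0],"rotation":[0,0,0],"jaw":40},{"travel":[0.4,0,0],"rotation":[0,0,0],"jaw":40},{"travel":[0.4,0,0],"rotation":[0,0,0],"jaw":40}]';python3 - <<'E'
from h import *
where()
E
```

```text
clock: 21.6
tool_pos: [0.5954, -0.0607, 0.0158]
orientation: [0.754, 0.656, -0.002, 0.001]
ft_force: [-1.3, -6.1, 0.4]
grip_width: 0.401
t 21.6 jig [28.6, 3.3] z 15.8 ang -0.1 tilt 0.2 F [-1.3, -6.1, 0.4] q [-0.03, 0.98, 0.09, 1.78, -0.18, 0.39, 0.05] w 0.4
clock: 21.98
tool_pos: [0.5953, -0.0606, 0.016]
orientation: [0.755, 0.656, -0.003, 0.003]
ft_force: [-2.2, -12.4, 1.9]
grip_width: 0.4
t 21.98 jig [28.5, 3.4] z 16.0 ang -0.3 tilt 0.5 F [-2.2, -12.4, 1.9] q [-0.03, 0.98, 0.09, 1.78, -0.18, 0.39, 0.05] w 0.4
```

It stalled at y = 3.4 mm, where 3.5 was predicted (panel contact minus strip width). I clear the hand.

```bash
python3 -m pendant '[{"travel":[-1.5,0,0],"rotation":[0,0,0],"jaw":40},{"travel":[-4,0,0],"rotation":[0,0,0],"jaw":40},{"travel":[-4,0,-5],"rotation":[0,0,0],"jaw":40},{"travel":[-4,0,-10],"rotation":[0,0,0],"jaw":40},{"travel":[-7,-3,-14],"rotation":[0,0,0],"jaw":40},{"travel":[-11,-6,-16],"rotation":[0,0,0],"jaw":40},{"travel":[-16,-9,-16],"rotation":[0,0,0],"jaw":40},{"travel":[-21,-11,-16],"rotation":[0,0,0],"jaw":40},{"travel":[-24,-11,-16],"rotation":[0,0,0],"jaw":40},{"travel":[-24,-11,-16],"rotation":[0,0,0],"jaw":40}]';python3 - <<'E'
from h import *
where()
p,_=get_image("top");cv2.imwrite("pics/j.png",up(p,(270,90,430,225))[:,:,::-1]);cv2.imwrite("jfull.png",p[:,:,::-1])
E
```

```text
clock: 23.22
tool_pos: [0.4545, -0.2786, 0.1759]
orientation: [0.755, 0.656, 0.0, 0.001]
ft_force: [0.4, 1.1, -0.1]
grip_width: 0.4
t 23.23 jig [-81.4, -231.7] z 175.9 ang -0.2 tilt 0.1 F [0.4, 1.1, -0.1] q [0.42, 0.66, 0.07, 1.92, -0.08, 0.57, 0.4] w 0.4
```

View pics/j.png

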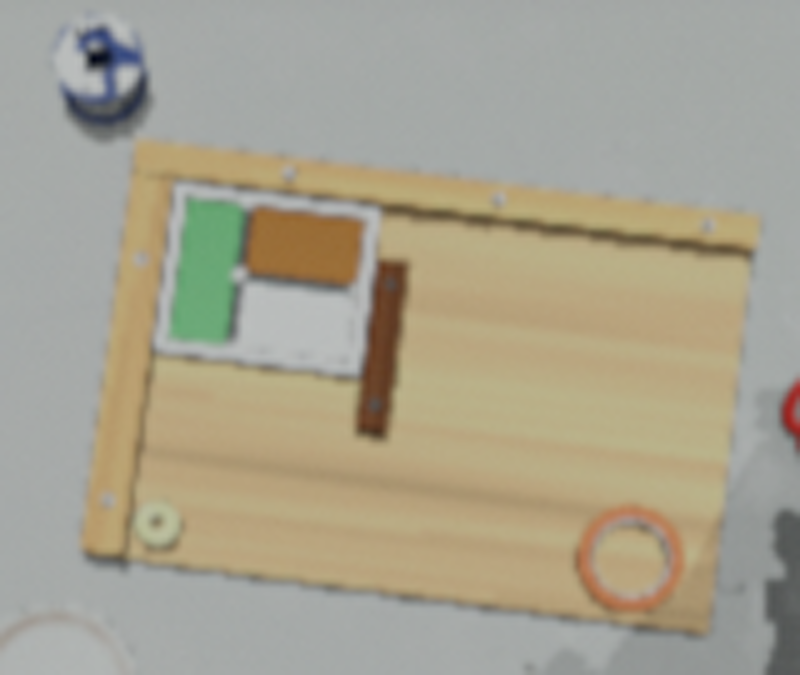

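The top view shows the panel (155-380,180-375) against both battens and the strip (358-407,262-437) along its right edge. The roll and bit are in place. One numeric check before I hand in.

```bash
python3 - <<'E'
from h import *
f=lambda L:[(270+(x+.5)/5-.5,90+(y+.5)/5-.5) for x,y in L]
toj=lambda w:((w-JC)@RJ()*1000)
a=toj(onplane("top",f([(176,183),(381,209),(360,378),(155,352)]),.022));print("panel",a.round(1).tolist(),a.mean(0))
b=toj(onplane("top",f([(377,260),(408,263),(386,438),(357,434)]),.03));print("strip",b.round(1).tolist(),b.mean(0))
for n,L,z in(("far batten inner top",[(405,205),(740,246)],.03),("left inner top",[(150,352),(128,550)],.03)):print(n,toj(onplane("top",f(L),z)).round(1).tolist())
p0=np.load("top0.npz")["p"];p1=cv2.imread("jfull.png")[:,:,::-1]
for n,(u,v) in dict(roll=(396,202),bit=(302,195),shears=(443,170),spool=(290,103)).items():
    t=p0[v-10:v+11,u-13:u+14];r=cv2.matchTemplate(np.ascontiguousarray(p1[v-16:v+17,u-19:u+20]),np.ascontiguousarray(t),cv2.TM_CCOEFF_NORMED);_,m,_,l=cv2.minMaxLoc(r);print(n,"shift px",l[0]-6,l[1]-6,round(m,2))
E
```

```text
panel [[100.2, 154.5], [99.3, 35.8], [0.4, 35.8], [1.0, 153.7]] [50.20642723 94.95483419]
strip [[67.6, 34.5], [68.0, 16.8], [-33.4, 17.1], [-33.1, 33.7]] [17.27331161 25.52568295]
far batten inner top [[101.2, 22.5], [100.7, -169.0]]
left inner top [[-0.9, 155.9], [-114.5, 153.6]]
roll shift px 0 0 0.95
bit shift px 0 0 1.0
shears shift px 0 0 0.46
spool shift px 0 0 1.0
```

```bash
python3 -c "
from station import arm
print(arm.hand_in())"
```

```text
the job is handed in; nothing more can be done
None
```

The panel is seated in the jig corner, the strip is closed up against its right-hand edge, and I handed the job in at about 23 s of the 67 s.

I pushed the panel with two fingertips against the far batten, then against the left one. I then pressed it against the far batten again, because one picture suggested a gap there. After that I slid the strip up to the panel's right edge and moved the hand away. Nothing was gripped or lifted.

The last checks, from the final top picture, were:

| Item | Measured in the jig frame | Goal |
|---|---|---|
| Panel origin | (50.2, 95.0) mm, square to within about 0.5° | (50, 95) mm |
| Strip origin | (17.3, 25.5) mm, 69.4 mm right of the panel and 33 mm along from its middle | 70 mm right, within 50 mm of the middle |

- **Contact:** the final press on the far batten (about 16 N), on the left batten (about 19 N) and on the strip (about 13 N) each stalled firmly. The strip stopped within 0.1 mm of where its width predicted.
- **Bystanders:** the foil roll, the grinder bit and the spool behind the jig showed no shift in the picture.
- **Weak check:** the shears also showed no shift, but that match was poor (0.46), probably because of the arm's shadow. The fingertips passed above them with about 5 mm to spare, and no contact force showed.
- **Not re-measured:** the burnishing stick, the spectacles and the mug. The hand stayed well clear of all three.

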